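# Refit the bending arm of a bench tube bender with its drop-in pivot pin

### The arm

A 6-joint arm with a two-finger parallel gripper is mounted at the origin on the work surface. World frame = base frame: x ahead of the robot, y to its left, z up, the work surface at z = 0. Lengths are in mm, angles in rad, forces in N, time in s.
With the tool pointing down it reaches from about 275 to 750 mm from the base axis. Payload 10.2 kg.
Tool frame: the origin (TCP) lies on the centre line of the jaws, within the pads' length; the fingertips stand 17 mm ahead of it and the grasp point (between the pads) lies 2 mm behind it (ctrl.finger_overhang is the distance from the TCP to the fingertips, in mm); z points along the fingers, x is the direction in which the jaws open and shut, and the axes are right-handed (so a half turn about z gives the same grasp; the last joint's range is limited). The gripper opens to 85 mm and grips with 20 to 120 N. Pads are 22 mm wide; open, the fingers measure 114 mm over their backs; the gripper's body (76 mm by 85 mm) begins 54 mm behind the grasp point. The pads swing forward as they close: fully open they stand 13 mm farther back than shut.
Start: joints at [-1.547, 0.313, 1.498, -0, 1.331, -0.223], TCP at [128.245, -509.102, 248.294] pointing down, gripper open.
Joint ranges: [-2.94, 2.94], [-0.97, 2.17], [0.19, 2.56], [-1.23, 4.37], [0.02, 3.11], [-2.88, 2.88]. Speed limits (rad/s): [2.39, 2.39, 3.01, 3.14, 3.14, 3.14].

### API

Orientations are given as a unit quaternion [w, x, y, z].
In Python, from rig import ctrl gives the robot as it stands.
- The arm moves only by the shell command python3 -m jog 'ROWS' [FORCE]. ROWS is text: rows parted by semicolons, each of 7 numbers parted by spaces: the closure in counts, from 0 (fully open) to 255 (shut), then the shift along the tool's x, y, z in m, then the turn, a rotation vector about the tool's x, y, z in rad. In form: claw dx dy dz rx ry rz; .... A call has 1 to 12 rows; each row shifts and turns the commanded pose from where the row before left it, along the tool's axes as they then stand; what a row does not reach is not made up. A row lasts 1/8 s, in which the tool goes at most 62.5 mm and 10.7 degrees, less where a joint would pass 70% of its speed; a pose out of reach is approached as far as the arm can. A call is refused whole if a number of a shift passes 0.0625 or a number of a turn 0.188, either way. A call with a gripper value outside its range is refused whole. The fingers move at their own pace and stop on an object; FORCE is the grip in N (left out, the last holds). Time passes only in rows, so rows that do not move let the fingers close. It gives the time, the measured TCP pose, the force and the opening at its end, in the units of the state.
- ctrl.sense(): the state, without advancing time (a new reading comes with each control period).
- ctrl.capture(name): name is "scene" or "top" or "wrist"; returns a dict with "pixels" (480x640x3 uint8, red, green, blue), "fx", "fy", "cx", "cy" (pixels), "cam_to_world" (4x4, takes a point from camera to world coordinates); the wrist camera has in their place "mount" (4x4, takes a point from camera to tool coordinates, whose origin is the TCP and whose axes are the tool frame's). Camera axes: x right, y down, z forward; pixel columns grow to the right and rows downward; lengths in mm; the calibration is good to about 2 mm. A picture is of the moment at which its call begins: read the wrist's pose just before it. There is no depth.
- ctrl.finish_job(): hands the job in, once; it reports no verdict.
The state is a dict: "time_s": time; "joints": joint angles; "dq": joint speeds; "tau": joint torques, N m; "eef_pos": TCP position; "ee_rot": TCP orientation; "force": force on the tool from outside, world axes, zero at the start; "wrist_torque": the same for the moment, N m; "grip_width": opening from 0.0 (shut) to 1.0 (fully open).
Only numpy, scipy, OpenCV 4.12 (cv2) and the standard library are available. Lean on these libraries where they do the work, as an engineer would, in place of code of your own. Each camera call takes 0.05 s, during which the arm holds its last target. There are 200 camera calls.

### The job

The bender's arm is off: slide its eye home into the gap under the former, lay it down on its rest, and drop the long pivot pin from the wooden block through former, eye and bracket until its collar sits flush on the former. Work by feel and gently, never leaning on the arm or the pin when something blocks; leave the stop pin and the other things on the counter alone, and let go when the pin is home.

Things in the scene. Friction and masses are not known exactly. Their poses are not given: they have to be found in the camera images.
- bender: Bed of the bench tube bender: grey steel plate 10 mm thick, screwed down. Origin on the counter under the MIDDLE place of the pivot hole, x along the bed, z up; bed from x=-190 to +110 mm, y +-50 mm. On it a pivot bracket (foot, web, former) is clamped in a slot along x, anywhere up to 14 mm either way of the middle: no reading tells where. Its hole is on the line y=0. Bracket does not move in use.
- former_mid (a point): A point of the bed frame, at the former's top (bender z=57 mm) over the middle place of the hole; the true hole is up to 14 mm off along the bender's x. Former: aluminium disc, grooved rim, 80 mm diameter, z=37 to 57 mm, hole 13.5 mm, coaxial with the 14 mm hole in the foot below. The slot below the foot is open, 10 mm deep.
- foot_mid (a point): A point of the bed frame, at the foot's top (bender z=22 mm) under former_mid. Foot: dark steel, from the hole -28 to +80 mm in x, y +-22 mm. Above it the gap for the eye, 15 mm high, open to -x and both sides, closed by the web: a flat face 36 mm wide, 21 mm beyond the hole in +x. With its nose pushed against the web, the arm's eye is 1 mm beyond the hole.
- rest_rail (a point): Middle of the top of the rest rail across the bed, at bender x=-170 mm, z=22 mm (level with the foot); rail 12 mm in x, 90 mm in y. The arm rests on foot and rail.
- bending_arm: Loose steel bending arm, 0.5 to 0.8 kg, flat side down. Origin: middle of the eye's hole at the underside; x from handle to nose, z up. Eye 40 mm diameter, 12 mm thick, hole 14 mm, nose at x=+20 mm; bar 30 mm wide, 12 mm thick to x=-194; black round handle 22 mm thick to x=-300. Roller 32 mm diameter on it at x=-64, up to z=39 mm. Fitted: handle to the bender's -x, underside at bender z=22 mm.
- bar_grasp (a point): On the bar's top face, middle of its width, at arm x=-125 mm, z=12 mm: bare bar from x=-90 to -160 mm to take across its 30 mm width. The centre of mass is at about x=-117 mm.
- pivot_pin: The long steel drop pin, 0.12 kg, standing in one of the block's two holes. Origin on its axis at the collar's underside, z up. Shank 12 mm diameter, 54 mm long below the collar, the last 3 mm tapered to 9 mm; collar 26 mm diameter, 4 mm thick; knob 20 mm diameter from z=4 to 34 mm. Home: origin at bender z=57 mm.
- stop_pin: the other, smaller drop pin in the block: knob 14 mm diameter and 18 mm tall, shank 9 mm, 40 mm long; origin under its collar. To be left alone.
- pin_block: hardwood block 150 x 60 x 62 mm (x, y, z), fixed, origin at the centre of its underside, with two 14.5 mm holes, 60 mm deep, at x=-40 and x=+40 mm on its centre line. Either pin may be in either hole, collar on the block's top.
- coupling: brass pipe coupling, a ring 32 mm in diameter and 32 mm tall, standing; to be left alone
- flux_jar: white jar with a steel cap, 60 mm in diameter, 55 mm tall; to be left alone
- spanner: open-ended spanner 190 mm long lying on the counter; to be left alone
Mind the look-alikes: they are no part of the job. What is shaped like the pivot_pin but pink is not meant.

How it is judged:
By the outcome, as a careful person would: the job done as asked, in the order asked, and still so for the second after the job is handed in, with the robot touching nothing.
It also fails if it takes over 58 s, if anything falls off the work surface, if the arm or the gripper's body presses on something with over 40 N, if the wrist force passes 120 N, or if a joint passes its speed limit or range.

## Working session

There is one attempt and no reset: what is moved stays moved. The work goes in short steps, Python scripts to look and compute and a shell command to move; the robot and the scene stay as the last step left them, time stands still between calls to the robot, and variables do not carry over. Pictures are saved under pics/ and viewed, about 8 in all and at most 12, crops included, and the job is handed in when it is done.

```bash
ls; mkdir -p pics; python3 - <<'E'
from rig import ctrl
import cv2
print(ctrl.sense())
for n in("scene","top"):
    c=ctrl.capture(n);cv2.imwrite(f"pics/{n}0.png",c["pixels"][:,:,::-1])
    print(n,c["fx"],c["cx"],c["cy"],c["cam_to_world"])
print(ctrl.capture("wrist")["mount"])
E
```

```text
pics
{'time_s': 0.0, 'joints': array([-1.54739919e+00,  3.13429137e-01,  1.49849469e+00, -7.49328980e-06,
        1.33100693e+00, -2.23420964e-01]), 'dq': array([ 5.04980291e-04, -7.24035700e-04, -5.06378380e-04, -4.40955831e-06,
        1.73823422e-03,  7.74813267e-04]), 'tau': array([ 8.01838505e-04, -4.12260962e+01, -2.59743011e+01, -1.21179673e-04,
        4.11675515e-03,  1.97198545e-05]), 'eef_pos': array([ 128.23744063, -508.82999403,  247.72405956]), 'ee_rot': array([-5.15657948e-04,  7.88771481e-01, -6.14686182e-01, -4.26306838e-04]), 'force': array([ 0.0461311 , -0.06149818, -0.68010972]), 'wrist_torque': array([0.01399718, 0.00617382, 0.02433838]), 'grip_width': 1.000886692654116}
scene 566.024569894352 319.394249318934 238.45090774427706 [[ 8.66138372e-01  2.72759138e-01 -4.18815917e-01  1.22058516e+03]
 [ 4.99606262e-01 -4.96077789e-01  7.10141120e-01 -1.01232274e+03]
 [-1.40677944e-02 -8.24323529e-01 -5.65944182e-01  8.90341351e+02]
 [ 0.00000000e+00  0.00000000e+00  0.00000000e+00  1.00000000e+00]]
top 485.4070592885482 313.44353216184544 236.96019775906228 [[ 7.21477883e-02 -9.75585142e-01  2.07432705e-01  3.50044067e+02]
 [-9.97380712e-01 -6.94976461e-02  2.00447729e-02 -2.13427258e+00]
 [-5.13929791e-03 -2.08335565e-01 -9.78043905e-01  1.30941934e+03]
 [ 0.00000000e+00  0.00000000e+00  0.00000000e+00  1.00000000e+00]]
[[ 9.99999860e-01 -5.29615504e-04  4.31504922e-06  1.32669964e-01]
 [ 5.04199875e-04  9.54442216e-01  2.98395377e-01 -7.62211272e+01]
 [-1.62153283e-04 -2.98395333e-01  9.54442350e-01 -1.25213823e+02]
 [ 0.00000000e+00  0.00000000e+00  0.00000000e+00  1.00000000e+00]]
```

View pics/top0.png

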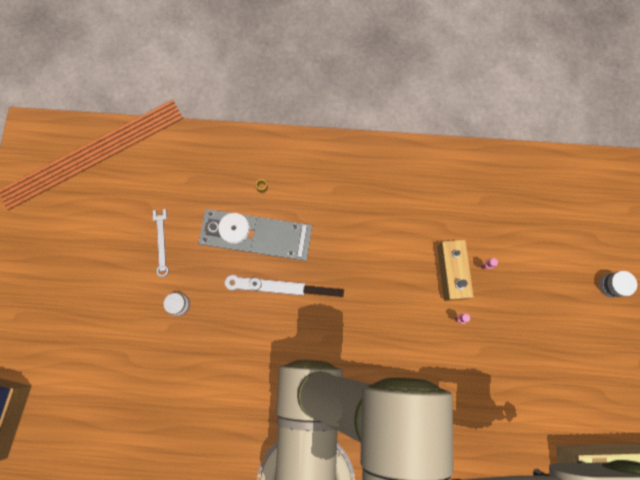

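View pics/scene0.png

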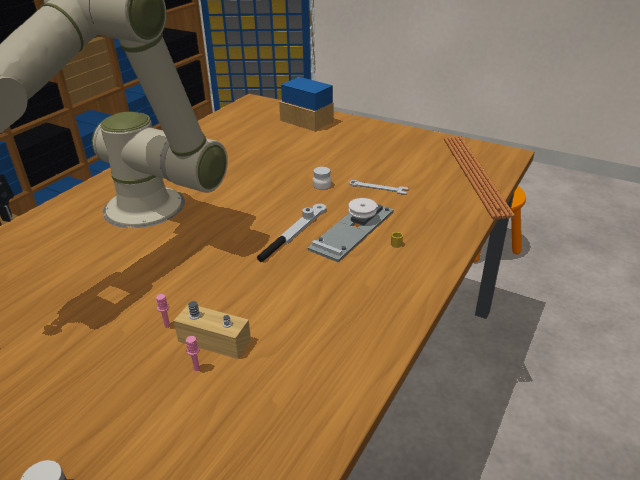

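Top view: bender bed (203–310, 210–258), with former at (233,228) and rail at (304,240). Loose arm: eye (232,282), handle (343,293). The block has its large knob at (461,283) and a small one at (456,253); pink look-alikes stand at (491,264) and (463,318). Scene view: large dark pin (194,310), small (227,321), pink (162,300) and (192,348).

Candidates for the pin are therefore the large dark knob (461,283), the small stop pin and the two pinks. I choose the large dark knob and will check it in a close crop. Next come the rough positions.

```bash
cat > h.py <<'E'
from rig import ctrl
import numpy as np, cv2, pickle
from scipy.spatial.transform import Rotation as R
def T():
    s=ctrl.sense(); q=s["ee_rot"]; M=np.eye(4)
    M[:3,:3]=R.from_quat([q[1],q[2],q[3],q[0]]).as_matrix(); M[:3,3]=s["eef_pos"]; return M
def cap(n,name):
    M=T(); c=ctrl.capture(n)
    if n=="wrist": c["cam_to_world"]=M@c["mount"]
    cv2.imwrite(f"pics/{name}.png",c["pixels"][:,:,::-1]); pickle.dump(c,open(f"pics/{name}.pkl","wb")); return c
def load(name): return pickle.load(open(f"pics/{name}.pkl","rb"))
def ray(c,p):
    d=np.array([(p[0]-c["cx"])/c["fx"],(p[1]-c["cy"])/c["fy"],1]); M=c["cam_to_world"]
    d=M[:3,:3]@d; return M[:3,3],d/np.linalg.norm(d)
def plane(c,p,z):
    o,d=ray(c,p); return o+d*(z-o[2])/d[2]
def tri(*cp):
    A=np.zeros((3,3));b=np.zeros(3);L=[ray(*x) for x in cp]
    for o,d in L: P=np.eye(3)-np.outer(d,d);A+=P;b+=P@o
    x=np.linalg.solve(A,b); return x,[round(float(np.linalg.norm(np.cross(x-o,d))),1) for o,d in L]
def proj(c,X):
    v=np.linalg.inv(c["cam_to_world"])@np.append(X,1); return c["fx"]*v[0]/v[2]+c["cx"],c["fy"]*v[1]/v[2]+c["cy"]
def totool(X):
    return (np.linalg.inv(T())@np.append(X,1))[:3]
np.set_printoptions(precision=2,suppress=True)
E
python3 - <<'E'
from h import *
t=cap("top","t");s=cap("scene","s")
for n,a,b in [("former",(233,228),(363,207)),("armeye",(232,282),(319,209)),("pivot",(461,283),(194,304)),("stop",(456,253),(227,318)),("pinkA",(491,262),(192,342)),("pinkB",(463,318),(162,297)),("coupling",(261,185),(397,236))]:
    print(n,*tri((t,a),(s,b)))
print("handle end",plane(t,(343,293),6),"eye",plane(t,(232,282),12))
for p in [(205,209),(311,222),(307,260),(198,245)]: print(plane(t,p,10))
c=cap("wrist","w0");print(c["fx"],c["fy"],T())
E
```

```text
former [627.21 240.04  48.84] [0.8, 0.8]
armeye [486.65 234.31   4.43] [0.8, 0.8]
pivot [ 517.25 -354.85   91.39] [0.6, 0.6]
stop [ 595.95 -344.92   78.09] [1.0, 1.0]
pinkA [ 578.32 -435.13   77.72] [0.2, 0.2]
pinkB [ 431.33 -363.32   81.85] [0.7, 0.7]
coupling [759.24 180.11  27.6 ] [1.3, 1.3]
handle end [479.03 -65.47   6.  ] eye [486.5  233.44  12.  ]
[683.36 330.32  10.  ]
[667.19  34.25  10.  ]
[560.73  37.31  10.  ]
[580.85 337.34  10.  ]
344.242007899003 344.242007899003 [[   0.24   -0.97   -0.    128.23]
 [  -0.97   -0.24    0.   -509.03]
 [  -0.     -0.     -1.    248.11]
 [   0.      0.      0.      1.  ]]
```

```bash
python3 -m jog '0 -.038 -.0435 .0015 0 0 0;0 -.038 -.0435 .0015 0 0 0;0 -.038 -.0435 .0015 0 0 0;0 -.038 -.0435 .0015 0 0 0;0 -.038 -.0435 .0015 0 0 0;0 -.038 -.0435 .0015 0 0 0;0 -.038 -.0435 .0015 0 0 0;0 -.038 -.0435 .0015 0 0 0;0 -.038 -.0435 .0015 0 0 0;0 -.038 -.0435 .0015 0 0 0;0 -.038 -.0435 .0015 0 0 0;0 -.038 -.0435 .0015 0 0 0' 40
python3 -m jog '0 -.038 -.0435 .0015 0 0 0;0 0 0 0 0 0 -.1855;0 0 0 0 0 0 -.1855;0 0 0 0 0 0 -.1855;0 0 0 0 0 0 -.1855;0 0 0 0 0 0 -.1855;0 0 0 0 0 0 -.1855;0 0 0 0 0 0 -.1855;0 0 0 0 0 0 0;0 0 0 0 0 0 0'
python3 -c "
from h import *
cap('wrist','w1');print(T())"
```

```text
time_s: 1.8
eef_pos: [523.9, 62.5, 230.3]
ee_rot: [-0.0, 0.789, -0.615, 0.0]
force: [0.5, -1.3, -0.5]
grip_width: 1.001
time_s: 3.05
eef_pos: [555.9, 108.1, 228.7]
ee_rot: [0.0, 1.0, -0.015, -0.0]
force: [-0.8, 0.1, -0.3]
grip_width: 1.0
[[  1.    -0.03  -0.   555.92]
 [ -0.03  -1.    -0.   108.08]
 [ -0.     0.    -1.   228.78]
 [  0.     0.     0.     1.  ]]
```

View pics/w1.png

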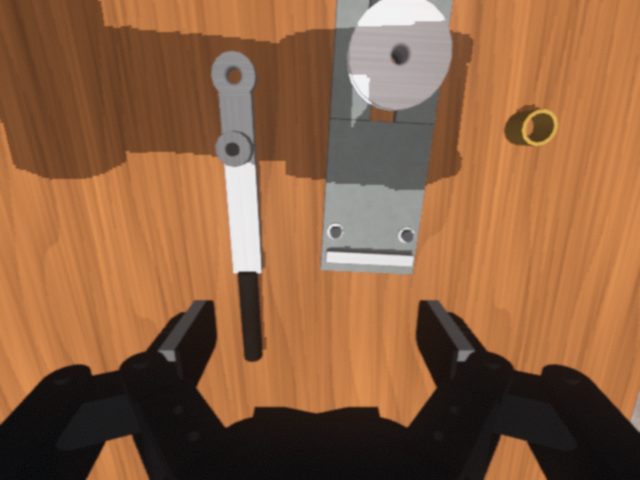

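Wrist view 1: arm eye hole at (234,74), roller (234,148), bar between columns 229–257 at row 180, handle end (253,358). Former hole is at (401,54) and the rail at (327–413, 258). A second view will give heights.

```bash
python3 -m jog '0 0 -.042 .045 0 0 0;0 0 0 .004 0 0 0;0 0 0 0 0 0 0'
python3 -c "
from h import *
cap('wrist','w2');print(T())"
```

```text
time_s: 3.48
eef_pos: [557.2, 149.8, 180.1]
ee_rot: [0.0, 1.0, -0.013, 0.0]
force: [1.6, -0.1, 0.4]
grip_width: 1.0
[[  1.    -0.03   0.   557.51]
 [ -0.03  -1.    -0.   149.56]
 [  0.     0.    -1.   180.73]
 [  0.     0.     0.     1.  ]]
```

View pics/w2.png

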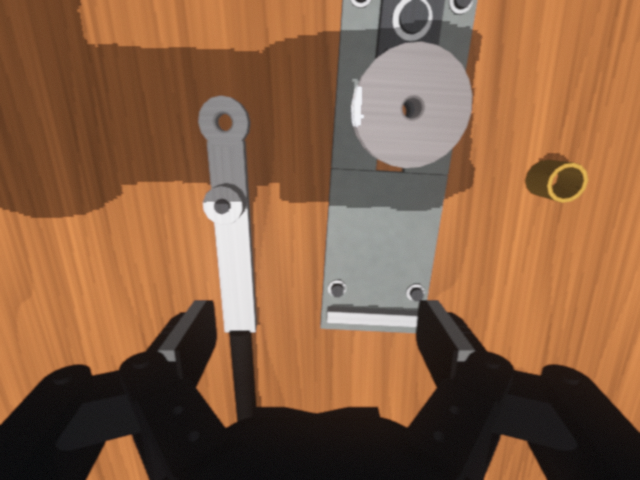

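View 2: eye hole (224,121), roller (222,203), former hole (413,107), former disc x 353–472, rail (327–416, 319). Now I'll measure the edges by saturation crossings.

```bash
cat > m.py <<'E'
from h import *
def sat(c): return cv2.cvtColor(cv2.GaussianBlur(c["pixels"],(3,3),0),cv2.COLOR_RGB2HSV)[:,:,1].astype(float)
def cross(S,r,lo,hi,th=90):
    v=S[r,lo:hi]<th; i=np.flatnonzero(v); a,b=i[0]+lo,i[-1]+lo
    f=lambda u,w:u+(S[r,u]-th)/(S[r,u]-S[r,w]) if u!=w else u
    return f(a-1,a),b+(th-S[r,b])/(S[r,b+1]-S[r,b])
def edges(c,rows,lo,hi,z):
    S=sat(c);L=[];Rr=[]
    for r in rows:
        a,b=cross(S,r,lo,hi);L.append(plane(c,(a,r),z)[:2]);Rr.append(plane(c,(b,r),z)[:2])
    out=[]
    for P in (L,Rr):
        P=np.array(P); k=np.polyfit(P[:,1],P[:,0],1); out.append((k,np.std(P[:,0]-np.polyval(k,P[:,1]))))
    return out
def blob(c,x0,y0,x1,y1,f):
    m=f(c["pixels"][y0:y1,x0:x1].astype(int)).astype(np.uint8)
    n,l,s,ce=cv2.connectedComponentsWithStats(m); i=1+np.argmax(s[1:,4]); return ce[i]+[x0,y0],s[i]
E
python3 - <<'E'
from m import *
a,b=load("w1"),load("w2")
for c,rows,brows in((a,range(185,262,4),range(215,255,4)),(b,range(235,320,4),range(220,310,4))):
    lo=200 if c is a else 195
    for z,rr,l,h in((12,rows,lo,290),(10,brows,300,460)):
        (k1,s1),(k2,s2)=edges(c,rr,l,h,z); y=100
        print(z,"ang",np.degrees(np.arctan([k1[0],k2[0]])),"x@100",np.polyval(k1,y),np.polyval(k2,y),"rms",s1,s2)
wood=lambda p:p[:,:,0]-p[:,:,2]>45
dark=lambda p:p.sum(2)<200
ea,eb=blob(a,224,64,246,86,wood),blob(b,212,109,236,134,wood); print(ea,eb)
fa,fb=blob(a,386,40,416,70,dark),blob(b,396,90,430,124,dark);print(fa,fb)
print("eyehole",tri((a,ea[0]),(b,eb[0])),plane(a,ea[0],12),plane(b,eb[0],12))
print("formhole",tri((a,fa[0]),(b,fb[0])),plane(a,fa[0],57),plane(b,fb[0],57))
for n,p,q in(("railL",(327,258),(327,318)),("screwL",(336,231),(337,289)),("screwR",(407,235),(416,294)),("roller",(234,148),(222,206))): print(n,tri((a,p),(b,q)))
E
```

```text
12 ang [1.36 1.37] x@100 465.3912104921837 497.93468133846204 rms 0.05943495240006782 0.08706049701200196
10 ang [4.77 4.51] x@100 562.6263199854903 662.8886315424154 rms 0.07106976415683251 0.06292856077418435
 ** On entry to DLASCL parameter number  4 had an illegal value
 ** On entry to DLASCL parameter number  4 had an illegal value
 ** On entry to DLASCL parameter number  4 had an illegal value
 ** On entry to DLASCL parameter number  4 had an illegal value
 ** On entry to DLASCL parameter number  5 had an illegal value
 ** On entry to DLASCL parameter number  4 had an illegal valuem.py:5: RuntimeWarning: divide by zero encountered in scalar divide
  f=lambda u,w:u+(S[r,u]-th)/(S[r,u]-S[r,w]) if u!=w else u
h.py:14: RuntimeWarning: invalid value encountered in divide
  d=M[:3,:3]@d; return M[:3,3],d/np.linalg.norm(d)
Traceback (most recent call last):
  File "m.py", line 13, in edges
    P=np.array(P); k=np.polyfit(P[:,1],P[:,0],1); out.append((k,np.std(P[:,0]-np.polyval(k,P[:,1]))))
                     ~~~~~~~~~~^^^^^^^^^^^^^^^^^
numpy.linalg.LinAlgError: SVD did not converge in Linear Least Squares
```

```bash
cat > m2.py <<'E'
from m import *
a,b=load("w1"),load("w2")
for c,rows,brows in((a,range(185,262,4),range(215,255,4)),(b,range(235,292,4),range(220,292,4))):
    lo=200 if c is a else 190
    for z,rr,l,h in((12,rows,lo,290),(10,brows,290,480)):
        (k1,s1),(k2,s2)=edges(c,rr,l,h,z); y=100
        print(z,"ang",np.degrees(np.arctan([k1[0],k2[0]])),"x@100",np.polyval(k1,y),np.polyval(k2,y),"rms",s1,s2)
wood=lambda p:p[:,:,0]-p[:,:,2]>45
dark=lambda p:p.sum(2)<200
ea,eb=blob(a,224,64,246,86,wood),blob(b,212,109,236,134,wood); print(ea,eb)
fa,fb=blob(a,386,40,416,70,dark),blob(b,396,90,430,124,dark);print(fa,fb)
print("eyehole",tri((a,ea[0]),(b,eb[0])),plane(a,ea[0],12),plane(b,eb[0],12))
print("formhole",tri((a,fa[0]),(b,fb[0])),plane(a,fa[0],57),plane(b,fb[0],57))
for n,p,q in(("railL",(327,258),(327,318)),("screwL",(336,231),(337,289)),("screwR",(407,235),(416,294)),("roller",(234,148),(222,206))): print(n,tri((a,p),(b,q)))
E
python3 m2.py
```

```text
12 ang [1.36 1.37] x@100 465.3912104921837 497.93468133846204 rms 0.05943495240006782 0.08706049701200196
10 ang [4.77 4.51] x@100 562.6263199854903 662.8886315424154 rms 0.07106976415683251 0.06292856077418435
12 ang [1.28 1.45] x@100 465.5734840835579 498.08110364477056 rms 0.04933167626428876 0.04105033096104434
10 ang [4.72 4.64] x@100 562.6298831925299 662.8580759793067 rms 0.0596934793373395 0.02952113580629624
(array([234.44,  75.98]), array([  5,   6,  12,  13, 126], dtype=int32)) (array([224.87, 121.87]), array([  7,   5,  13,  17, 158], dtype=int32))
(array([396.86,  57.06]), array([ 6, 12, 10, 11, 79], dtype=int32)) (array([408.75, 108.36]), array([  8,  11,  10,  16, 111], dtype=int32))
eyehole (array([483.83, 235.03,   3.97]), [0.0, 0.0]) [485.5  233.87  12.  ] [485.89 234.77  12.  ]
formhole (array([625.41, 239.26,  44.08]), [0.2, 0.2]) [622.44 236.89  57.  ] [622.33 238.64  57.  ]
railL (array([565.4 ,  58.11,  19.27]), [0.3, 0.3])
screwL (array([575.27,  85.78,  15.23]), [0.4, 0.4])
screwR (array([647.48,  80.28,  18.24]), [0.2, 0.2])
roller (array([485.52, 172.13,  43.28]), [0.5, 0.5])
```

```bash
python3 -m jog '90 -.0378 .0212 0 0 0 0;90 -.0378 .0212 0 0 0 .004;90 0 0 .05 0 0 0;90 0 0 .05 0 0 0;90 0 0 0 0 0 0' 40
python3 - <<'E'
from m import *
for n in("w1","w2"):
    c=load(n);g=c["pixels"].astype(int).sum(2)
    x,y=(401,54) if n=="w1" else (413,107)
    print(n,g[y,x-14:x+15]); print(g[y-14:y+15,x])
c=cap("wrist","w3");print(T()[:3,3],ctrl.finger_overhang,ctrl.sense()["grip_width"])
E
```

```text
time_s: 4.15
eef_pos: [479.4, 108.9, 78.7]
ee_rot: [0.0, 1.0, -0.016, -0.002]
force: [-0.1, -0.2, 1.4]
grip_width: 0.647
w1 [516 505 467 396 290 198 164 165 170 181 190 189 191 204 211 220 232 228
 229 231 259 315 377 423 473 498 508 507 503]
[519 496 463 417 361 312 269 245 240 236 233 228 230 216 211 206 200 195
 196 196 199 194 219 271 356 426 479 504 504]
w2 [503 470 417 353 291 235 178 134 126 133 143 165 179 187 196 211 223 225
 228 222 228 233 272 330 377 424 475 497 508]
[510 478 429 372 322 267 237 232 218 217 214 202 205 201 196 197 192 194
 199 203 211 217 233 244 279 338 399 450 488]
[480.83 109.09  80.73] 17.0 0.6506377604554815
```

View pics/w3.png

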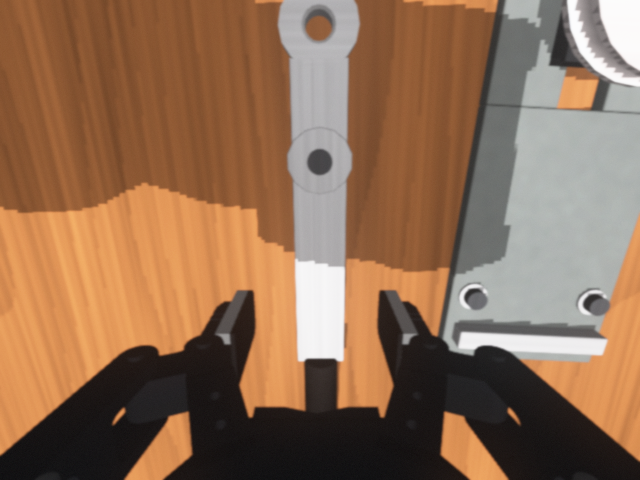

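View 3: the bar (296–344, 270) is centred between the fingertips (254 and 378), eye hole at (319,27). Descending and gripping.

```bash
python3 -m jog '90 0 0 .04 0 0 0;90 0 0 .0205 0 0 0;90 0 0 0 0 0 0;255 0 0 0 0 0 0;255 0 0 0 0 0 0;255 0 0 0 0 0 0;255 0 0 0 0 0 0' 60
python3 - <<'E'
from m import *
for n,(x,y) in(("w1",(401,54)),("w2",(413,107))):
    c=load(n); p,s=blob(c,x-18,y-18,x+19,y+19,lambda p:p.sum(2)<350); print(n,p,s,plane(c,p,57),plane(c,p,54))
print(T())
E
```

```text
time_s: 5.08
eef_pos: [481.5, 109.6, 21.5]
ee_rot: [0.0, 1.0, -0.015, 0.002]
force: [-2.2, -0.4, 9.8]
grip_width: 0.325
w1 [399.72  54.33] [  8   9  18  20 280] [624.57 238.74  57.  ] [625.24 239.29  54.  ]
w2 [412.14 107.46] [  8   8  20  22 353] [624.58 239.15  57.  ] [625.37 239.31  54.  ]
[[  1.    -0.03   0.   481.55]
 [ -0.03  -1.    -0.   109.59]
 [  0.     0.    -1.    21.48]
 [  0.     0.     0.     1.  ]]
```

```bash
python3 -m jog '255 0 0 -.02 0 0 0;255 0 0 -.04 0 0 0;255 0 0 0 0 0 0;255 0 0 0 0 0 0'
python3 - <<'E'
from m import *
c=cap("wrist","w4");print(T())
im=c["pixels"][0:300,200:440];cv2.imwrite("pics/w4c.png",cv2.resize(im,None,fx=2,fy=2)[:,:,::-1])
E
```

```text
time_s: 5.58
eef_pos: [479.8, 109.6, 78.7]
ee_rot: [0.0, 1.0, -0.015, -0.001]
force: [0.4, -0.1, -5.5]
grip_width: 0.327
[[  1.    -0.03  -0.   479.57]
 [ -0.03  -1.    -0.   109.6 ]
 [ -0.     0.    -1.    78.29]
 [  0.     0.     0.     1.  ]]
```

View pics/w4c.png

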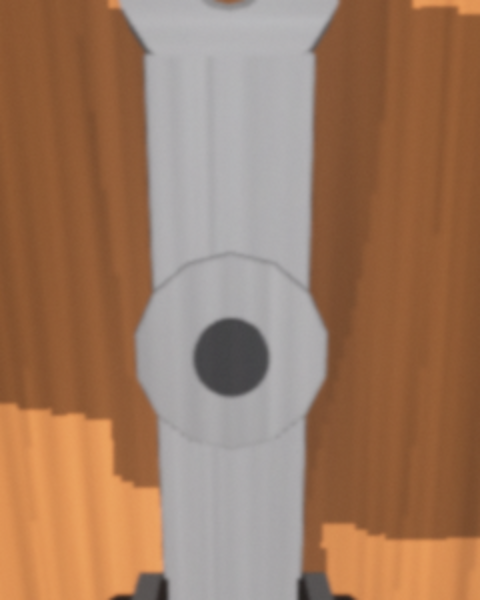

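Close view: bar held between the fingertips, its edges at crop columns 146–314 (row 60) and 165–300 (row 590). Roller pin at (231,357), eye hole just at the top edge.

```bash
python3 - <<'E'
from m import *
c=load("w4");M=c["mount"];c2=dict(c,cam_to_world=M)
S=sat(c)
for r in (40,70,100,240,270): 
    a,b=cross(S,r,240,400); print(r,a,b,plane(c2,(a,r),9.5),plane(c2,(b,r),9.5))
for z in(-17.5,-16,-20): print("roller",plane(c2,(315.5,178.5),z))
print("kink y (neck)",plane(c2,(274,27),9.5))
# w3: eye before grip
c=load("w3");g=c["pixels"];p,s=blob(c,300,8,340,46,lambda p:(p[:,:,0]-p[:,:,2]>45)|(p.sum(2)<250));print(p,s,plane(c,p,12),plane(c,p,6),plane(c,(320,161),39))
E
```

```text
40 271.14 357.6666666666667 [ -15.37 -106.11    9.5 ] [  14.69 -106.09    9.5 ]
70 272.1764705882353 356.8775510204082 [-15.37 -96.64   9.5 ] [ 14.75 -96.62   9.5 ]
100 273.375 355.9795918367347 [-15.32 -86.71   9.5 ] [ 14.77 -86.69   9.5 ]
240 279.0425531914894 352.4318181818182 [-14.99 -33.21   9.5 ] [ 15.13 -33.21   9.5 ]
270 280.6136363636364 351.6530612244898 [-14.76 -19.94   9.5 ] [ 15.22 -19.94   9.5 ]
roller [  0.07 -61.81 -17.5 ]
roller [  0.07 -61.61 -16.  ]
roller [  0.08 -62.14 -20.  ]
kink y (neck) [ -14.23 -110.08    9.5 ]
[318.77  26.8 ] [  6   3  26  30 528] [484.49 233.5   12.  ] [484.55 235.03   6.  ] [483.19 171.36  39.  ]
```

```bash
python3 -m jog '255 .001 .0337 -.01 0 0 0;255 .001 .0337 0 0 0 0;255 .0424 -.0013 0 0 0 0;255 .0424 -.0013 0 0 0 0;255 .0424 -.0013 0 0 0 0;255 0 0 0 0 0 .058;255 0 0 0 0 0 0;255 0 0 0 0 0 0'
python3 - <<'E'
from m import *
c=cap("wrist","w5")
P=[]
for i in range(5): P.append(np.r_[T()[:3,3],np.degrees(np.arctan2(T()[1,0],T()[0,0])),ctrl.sense()["force"]]); ctrl.capture("top")
P=np.array(P);print(P.mean(0),P.std(0))
E
```

```text
time_s: 6.62
eef_pos: [607.0, 42.4, 88.5]
ee_rot: [-0.0, 0.999, -0.043, -0.001]
force: [0.5, -0.3, -4.5]
grip_width: 0.324
[607.32  42.35  89.19  -4.98   0.26  -0.15  -4.9 ] [0.13 0.01 0.19 0.01 0.18 0.12 0.35]
```

View pics/w5.png

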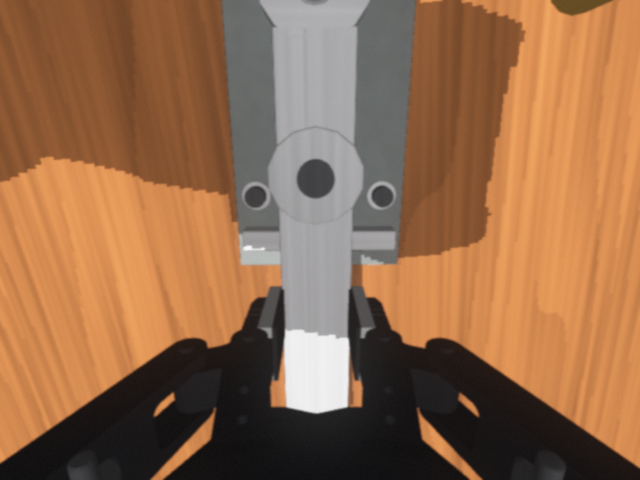

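View 5: the arm is over the bed with its bar centred at about 315. Bed edges run 223–415 (top) to 240–398 (row 262), screws at (256,196) and (382,196). I'll measure bed and bar in the same frame.

```bash
python3 - <<'E'
from m import *
c=load("w5");c2=dict(c,cam_to_world=c["mount"]);S=sat(c)
for nm,z,lo,hi,rows in(("bar",9.5,0,0,()),("bed",79,190,450,range(10,260,12))):
    L=[];Q=[]
    for r in rows:
        a,b=cross(S,r,lo,hi,75); L.append(plane(c2,(a,r),z)[:2]);Q.append(plane(c2,(b,r),z)[:2])
    if L:
        L,Q=np.array(L),np.array(Q)
        kl,kr=np.polyfit(L[:,1],L[:,0],1),np.polyfit(Q[:,1],Q[:,0],1); print(nm,kl,kr,"mid",(kl+kr)/2,"width",np.diff([np.polyval(k,-70) for k in(kl,kr)]),np.std(L[:,0]-np.polyval(kl,L[:,1])),np.std(Q[:,0]-np.polyval(kr,Q[:,1])))
# bar edges by gray gradient
g=cv2.cvtColor(c["pixels"],cv2.COLOR_RGB2GRAY).astype(float);g=cv2.GaussianBlur(g,(3,3),0)
for r in(40,60,80,100,250,270):
    d=np.abs(np.diff(g[r,262:370]));a=262.5+np.argmax(d[:30]);b=262.5+70+np.argmax(d[70:])
    A,B=plane(c2,(a,r),9.5),plane(c2,(b,r),9.5);print(r,a,b,A[1],(A[0]+B[0])/2,B[0]-A[0])
for p in((256,196),(382,196)): print(plane(c2,p,77))
E
```

```text
bed [  0.   -47.89] [ 0.   51.37] mid [0.   1.74] width [99.23] 0.08892552873254964 0.025236718986470074
40 272.5 356.5 -106.12222691243394 -0.29942471546893756 29.18605505050308
60 273.5 355.5 -99.85536212357604 -0.31050498722773234 28.935405295438546
80 274.5 355.5 -93.389982873668 -0.14275564224449688 29.035176958105826
100 274.5 354.5 -86.71672592740472 -0.33383548824596687 29.13836000757913
250 264.5 350.5 -28.879411824287615 -3.3371078170527007 35.62586167880051
270 282.5 361.5 -19.94518363724052 2.711688719462922 33.33245738377205
[-35.45 -39.21  77.  ]
[ 39.21 -39.19  77.  ]
```

```bash
python3 -m jog '255 .0012 0 .02 0 0 .003;255 0 0 .02 0 0 0;255 0 0 0 0 0 0;255 0 0 .001 0 0 0;255 0 0 0 0 0 0'
python3 - <<'E'
from m import *
c=cap("wrist","w6");P=[]
for i in range(5): P.append(np.r_[T()[:3,3],np.degrees(np.arctan2(T()[1,0],T()[0,0])),ctrl.sense()["force"]]); ctrl.capture("top")
P=np.array(P);print(P.mean(0))
c2=dict(c,cam_to_world=c["mount"]);S=sat(c)
z=P.mean(0)[2]-10;L=[];Q=[]
for r in range(10,230,12):
    a,b=cross(S,r,150,500,75); L.append(plane(c2,(a,r),z)[:2]);Q.append(plane(c2,(b,r),z)[:2])
L,Q=np.array(L),np.array(Q)
kl,kr=np.polyfit(L[:,1],L[:,0],1),np.polyfit(Q[:,1],Q[:,0],1); print(kl,kr,"mid",(kl+kr)/2,kr[1]-kl[1],np.std(L[:,0]-np.polyval(kl,L[:,1])),np.std(Q[:,0]-np.polyval(kr,Q[:,1])))
E
```

```text
time_s: 7.55
eef_pos: [609.2, 42.2, 49.2]
ee_rot: [0.0, 0.999, -0.045, 0.001]
force: [-0.3, 0.5, -5.7]
grip_width: 0.328
[609.03  42.2   48.84  -5.18   0.25   0.1   -5.14]
[  0.01 -50.05] [ 0.01 48.7 ] mid [ 0.01 -0.67] 98.7457910895026 0.017708538434814573 0.01554687569410248
```

View pics/w6.png

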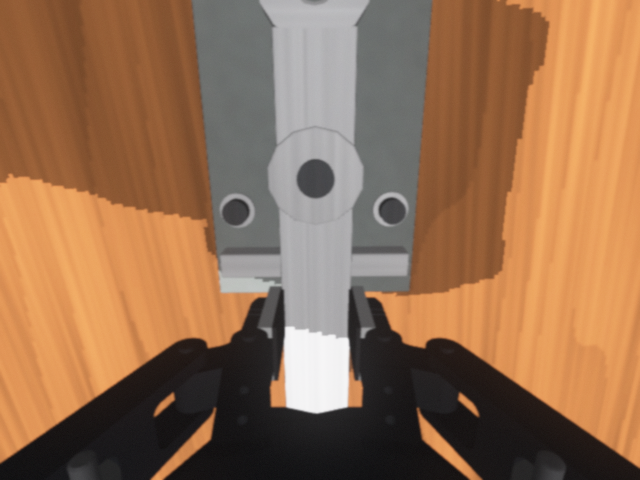

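```bash
cat > bed.py <<'E'
from m import *
import sys
c=load(sys.argv[1]);z=float(sys.argv[2])-10;r0,r1=int(sys.argv[3]),int(sys.argv[4])
c2=dict(c,cam_to_world=c["mount"]);S=sat(c);L=[];Q=[]
for r in range(r0,r1,6):
    a,b=cross(S,r,140,500,75); L.append(plane(c2,(a,r),z)[:2]);Q.append(plane(c2,(b,r),z)[:2])
L,Q=np.array(L),np.array(Q)
kl,kr=np.polyfit(L[:,1],L[:,0],1),np.polyfit(Q[:,1],Q[:,0],1);k=(kl+kr)/2
print("slopes %.4f %.4f"%(kl[0],kr[0]),"width",kr[1]-kl[1])
g=cv2.GaussianBlur(cv2.cvtColor(c["pixels"],cv2.COLOR_RGB2GRAY),(3,3),0).astype(float)
def sub(d,i0):
    i=int(np.argmax(d)); i=min(max(i,1),len(d)-2); den=d[i-1]-2*d[i]+d[i+1]
    return i0+.5+i+(0.5*(d[i-1]-d[i+1])/den if den else 0)
B=[]
for r in range(32,124,4):
    d=np.abs(np.diff(g[r]));a=sub(d[268:282],268);b=sub(d[348:362],348)
    B.append([plane(c2,(a,r),9.5)[1],(plane(c2,(a,r),9.5)[0]+plane(c2,(b,r),9.5)[0])/2])
B=np.array(B);kb=np.polyfit(B[:,0],B[:,1],1)
for y in(-125,-60,0): print("y",y,"bed mid %.2f bar mid %.2f"%(np.polyval(k,y),np.polyval(kb,y)))
E
python3 bed.py w5 89.2 10 200; python3 bed.py w6 48.84 10 200
```

```text
slopes 0.0037 0.0043 width 99.38018114572641
y -125 bed mid 1.24 bar mid -0.40
y -60 bed mid 1.50 bar mid -0.07
y 0 bed mid 1.74 bar mid 0.23
slopes 0.0080 0.0078 width 98.6726429672085
y -125 bed mid -1.70 bar mid -0.46
y -60 bed mid -1.18 bar mid -0.12
y 0 bed mid -0.71 bar mid 0.18
```

```bash
python3 -m jog '255 -.001 0 .003 0 0 -.0025;255 0 0 0 0 0 0;255 0 0 0 0 0 0'; for i in 1 ; do python3 -m jog '255 0 0 .001 0 0 0;255 0 0 0 0 0 0'; python3 -m jog '255 0 0 .001 0 0 0;255 0 0 0 0 0 0';  python3 -m jog '255 0 0 .001 0 0 0;255 0 0 0 0 0 0'; done
```

```text
time_s: 8.22
eef_pos: [607.8, 42.3, 45.3]
ee_rot: [-0.0, 0.999, -0.044, -0.0]
force: [0.8, 0.4, -5.0]
grip_width: 0.33
time_s: 8.48
eef_pos: [607.8, 42.3, 44.2]
ee_rot: [-0.0, 0.999, -0.044, -0.0]
force: [-0.1, 0.2, -4.7]
grip_width: 0.325
time_s: 8.72
eef_pos: [607.9, 42.3, 43.6]
ee_rot: [0.0, 0.999, -0.044, 0.0]
force: [-1.7, -0.5, -1.4]
grip_width: 0.325
time_s: 8.98
eef_pos: [607.9, 42.2, 43.4]
ee_rot: [0.0, 0.999, -0.044, 0.0]
force: [-5.1, -1.6, 7.2]
grip_width: 0.322
```

```bash
python3 -m jog '255 0 0 -.0025 0 0 0;255 0 0 0 0 0 0;255 0 -.015 0 0 0 0;255 0 -.015 0 0 0 0;255 0 0 0 0 0 0;255 0 0 0 0 0 0'; python3 - <<'E'
from m import *
c=cap("wrist","w7");print(T()[:3,3])
E
python3 bed.py w7 45 10 100
```

```text
time_s: 9.72
eef_pos: [610.4, 72.3, 44.7]
ee_rot: [0.0, 0.999, -0.044, -0.0]
force: [-1.0, -0.1, -4.9]
grip_width: 0.326
[610.44  72.04  44.72]
slopes 0.0011 0.0050 width 99.42081734520832
y -125 bed mid 0.11 bar mid -0.45
y -60 bed mid 0.31 bar mid -0.11
y 0 bed mid 0.49 bar mid 0.21
```

View pics/w7.png

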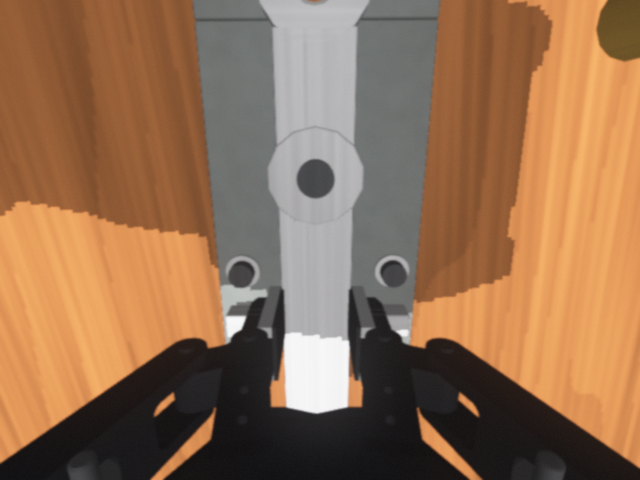

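View 7: the eye neck has just reached the foot's seam line, and bar (274–356) is centred on the bed (195–438). Lateral offsets agree within 0.6 mm. Advancing.

```bash
python3 -m jog '255 -.0001 -.01 0 0 0 0;255 0 -.01 0 0 0 0;255 0 0 0 0 0 0'; python3 -m jog '255 -.0001 -.01 0 0 0 0;255 0 -.007 0 0 0 0;255 0 0 0 0 0 0;255 0 0 0 0 0 0'
```

```text
time_s: 10.15
eef_pos: [612.1, 93.1, 44.8]
ee_rot: [-0.0, 0.999, -0.043, 0.0]
force: [0.2, 0.8, -5.0]
grip_width: 0.33
time_s: 10.65
eef_pos: [613.5, 109.0, 44.8]
ee_rot: [0.0, 0.999, -0.044, -0.0]
force: [0.0, -0.9, -5.4]
grip_width: 0.327
```

```bash
for i in 1; do python3 -m jog '255 0 -.0015 0 0 0 0;255 0 -.0015 0 0 0 0;255 0 0 0 0 0 0'; python3 -m jog '255 0 -.001 0 0 0 0;255 0 0 0 0 0 0';python3 -m jog '255 0 -.001 0 0 0 0;255 0 0 0 0 0 0'; done
```

```text
time_s: 11.02
eef_pos: [613.8, 112.1, 44.8]
ee_rot: [-0.0, 0.999, -0.044, -0.0]
force: [-0.6, -0.4, -5.4]
grip_width: 0.326
time_s: 11.28
eef_pos: [613.8, 113.1, 44.8]
ee_rot: [-0.0, 0.999, -0.044, -0.0]
force: [0.5, 0.2, -4.7]
grip_width: 0.324
time_s: 11.52
eef_pos: [613.9, 114.1, 44.8]
ee_rot: [0.0, 0.999, -0.044, -0.0]
force: [-0.2, -0.1, -4.7]
grip_width: 0.323
```

```bash
for i in 1; do python3 -m jog '255 0 -.001 0 0 0 0;255 0 0 0 0 0 0'; python3 -m jog '255 0 -.0007 0 0 0 0;255 0 0 0 0 0 0';python3 -m jog '255 0 -.0007 0 0 0 0;255 0 0 0 0 0 0'; done
```

```text
time_s: 11.78
eef_pos: [614.0, 115.1, 44.8]
ee_rot: [-0.0, 0.999, -0.044, 0.0]
force: [0.3, -0.4, -5.7]
grip_width: 0.33
time_s: 12.02
eef_pos: [614.1, 115.3, 44.8]
ee_rot: [0.0, 0.999, -0.044, -0.0]
force: [-0.2, -4.7, -3.9]
grip_width: 0.324
time_s: 12.28
eef_pos: [614.1, 115.4, 44.7]
ee_rot: [0.001, 0.999, -0.044, -0.0]
force: [-0.8, -7.4, -4.0]
grip_width: 0.327
```

```bash
python3 -m jog '255 0 .0023 0 0 0 0;255 0 0 0 0 0 0;255 0 0 .001 0 0 0;255 0 0 0 0 0 0'; python3 -m jog '255 0 0 .0007 0 0 0;255 0 0 0 0 0 0;255 0 0 0 0 0 0'
```

```text
time_s: 12.78
eef_pos: [613.9, 114.4, 43.7]
ee_rot: [-0.0, 0.999, -0.044, 0.0]
force: [0.1, -0.2, -3.3]
grip_width: 0.329
time_s: 13.15
eef_pos: [614.0, 114.3, 43.6]
ee_rot: [-0.0, 0.999, -0.044, 0.0]
force: [-4.7, 1.3, 3.3]
grip_width: 0.325
```

```bash
python3 -m jog '200 0 0 0 0 0 0;120 0 0 0 0 0 0;90 0 0 0 0 0 0;90 0 0 -.02 0 0 0;90 0 0 -.04 0 0 0;60 0 -.0245 -.046 0 0 0;60 0 -.0245 0 0 0 0;60 0 0 0 0 0 0;60 0 0 0 0 0 0'
python3 - <<'E'
from m import *
c=cap("wrist","w8");print(T()[:3,3]);u,v=map(int,proj(c,[624.4,239,57]));print(u,v)
im=c["pixels"][max(v-60,0):v+60,u-80:u+80];cv2.imwrite("pics/w8c.png",cv2.resize(im,None,fx=5,fy=5,interpolation=cv2.INTER_CUBIC)[:,:,::-1])
E
```

```text
time_s: 14.28
eef_pos: [618.1, 162.3, 148.5]
ee_rot: [0.0, 0.999, -0.044, -0.0]
force: [-1.0, -0.1, -0.1]
grip_width: 0.766
[618.17 162.15 148.51]
315 129
```

View pics/w8c.png

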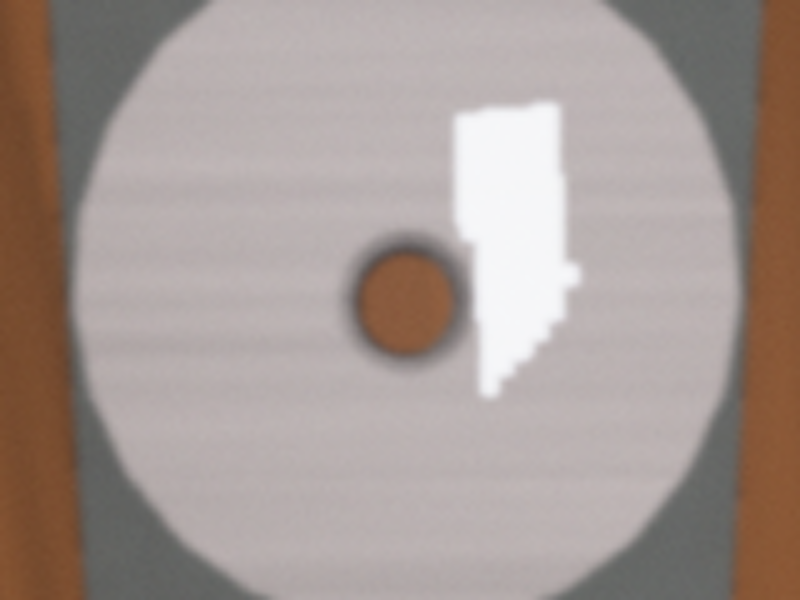

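View 8 (crop): the former hole at (407,302) is seen straight through to the wood, with an unobstructed round disc of wood concentric in it. The eye is aligned. I'll refine the hole position, then measure the pin from the top and scene views.

```bash
python3 - <<'E'
from m import *
c=load("w8");p,s=blob(c,296,108,337,150,lambda p:(p.sum(2)<430)&(p.sum(2)>0));print(p,s)
for z in(57,47): print(z,plane(c,p,z))
q,s=blob(c,296,108,337,150,lambda p:p[:,:,0]-p[:,:,2]>60);print(q,s,plane(c,q,57),plane(c,q,10))
P=np.array([T()[:3,3]]);print(P)
E
```

```text
[316.17 128.54] [  8   8  25  26 516]
57 [625.08 239.35  57.  ]
47 [625.07 239.42  47.  ]
[315.84 129.26] [ 12  13  17  18 243] [624.85 238.96  57.  ] [624.75 239.18  10.  ]
[[618.17 162.15 148.51]]
```

```bash
python3 -m jog '60 -.0125 .0539 -.0062 0 0 0;60 -.0125 .0539 -.0062 0 0 0;60 -.0125 .0539 -.0062 0 0 0;60 -.0125 .0539 -.0062 0 0 0;60 -.0125 .0539 -.0062 0 0 0;60 -.0125 .0539 -.0062 0 0 0;60 -.0125 .0539 -.0062 0 0 0;60 -.0125 .0539 -.0062 0 0 0;60 -.0125 .0539 -.0062 0 0 0;60 -.0125 .0539 -.0062 0 0 0' 50
python3 -m jog '60 0 0 0 0 0 .1697;60 0 0 0 0 0 .1697;60 0 0 0 0 0 .1697;60 0 0 0 0 0 .1697;60 0 0 0 0 0 .1697;60 0 0 0 0 0 .1697;60 0 0 0 0 0 .1697;60 0 0 0 0 0 .1697;60 0 0 0 0 0 0;60 0 0 0 0 0 0;60 0 0 0 0 0 0'
python3 - <<'E'
from m import *
c=cap("wrist","p1");print(T())
E
```

```text
time_s: 15.58
eef_pos: [444.9, -365.2, 211.1]
ee_rot: [-0.0, 0.999, -0.045, -0.0]
force: [0.9, -0.7, 0.4]
grip_width: 0.766
time_s: 16.95
eef_pos: [446.2, -363.1, 211.0]
ee_rot: [0.0, 0.75, -0.661, -0.0]
force: [0.2, -0.5, 0.6]
grip_width: 0.763
[[   0.13   -0.99   -0.    446.28]
 [  -0.99   -0.13    0.   -363.05]
 [  -0.      0.     -1.    211.07]
 [   0.      0.      0.      1.  ]]
```

View pics/p1.png

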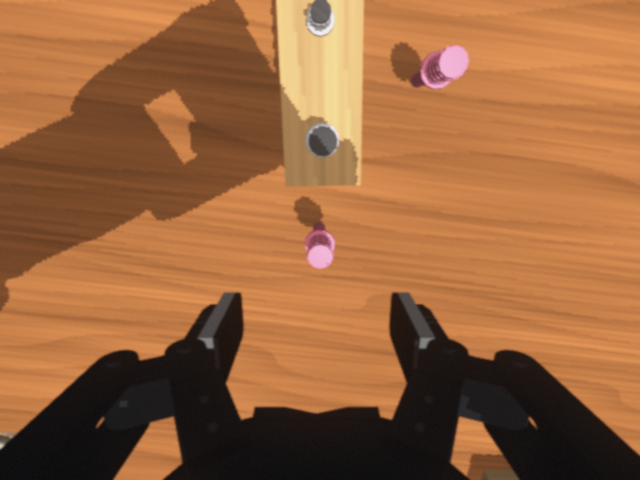

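View p1: chosen pin is the dark round knob at (322,140) in the block's near hole. The smaller stop pin is at (320,12); the pinks at (445,65) and (320,250) stand on the counter and are ruled out by colour. This crop confirms the choice.

```bash
python3 - <<'E'
from m import *
c=load("p1");S=sat(c)
f=lambda p:(p.max(2)-p.min(2)<30)
p,s=blob(c,298,115,352,168,f);print(p,s)
X=plane(c,p,80);print(X, "96:",plane(c,p,96),"66:",plane(c,p,66), totool(X))
E
```

```text
[321.83 139.6 ] [  8   8  33  34 883]
[ 516.5  -358.51   80.  ] 96: [ 516.83 -358.2    96.  ] 66: [ 516.2  -358.78   66.  ] [  4.36 -70.24 131.07]
```

```bash
python3 -m jog '60 .0022 -.0351 0 0 0 0;60 .0022 -.0351 0 0 0 0;60 0 0 0 0 0 0;60 0 0 0 0 0 0'
python3 - <<'E'
from m import *
a=load("p1");c=cap("wrist","p2");print(T()[:3,3])
u,v=map(int,proj(c,[516.4,-358.5,80]));print(u,v)
f=lambda p:(p.max(2)-p.min(2)<30)
q,s=blob(c,u-40,v-40,u+40,v+40,f);print(q,s)
g=lambda p:(p.max(2)-p.min(2)<30)&(p.sum(2)<300)
pk,sk=blob(a,298,115,352,168,g);qk,s2=blob(c,u-40,v-40,u+40,v+40,g);print(pk,sk,qk,s2)
print("tri all",tri((a,(321.83,139.6)),(c,q)),"knob",tri((a,pk),(c,qk)))
# knob top: dark ellipse lower end
for z in(66,96): print(z,plane(c,q,z),totool(plane(c,q,z)),plane(c,qk,z))
im=c["pixels"][v-60:v+60,u-80:u+80];cv2.imwrite("pics/p2c.png",cv2.resize(im,None,fx=5,fy=5,interpolation=cv2.INTER_CUBIC)[:,:,::-1])
E
```

```text
time_s: 17.5
eef_pos: [516.1, -358.6, 210.9]
ee_rot: [0.0, 0.75, -0.661, -0.0]
force: [-0.1, 0.5, -0.2]
grip_width: 0.763
[ 515.93 -358.72  211.09]
315 233
[316.21 231.84] [ 27  21  30  38 888]
[318.82 142.71] [ 11  13  24  28 403] [313.81 233.44] [ 30  26  21  32 350]
tri all (array([ 516.41, -358.7 ,   75.71]), [0.1, 0.1]) knob (array([ 513.88, -356.97,   72.38]), [0.2, 0.2])
66 [ 513.61 -359.17   66.  ] [  0.19   2.32 145.09] [ 512.01 -357.39   66.  ]
96 [ 522.3  -358.06   96.  ] [  0.16  -6.44 115.08] [ 520.88 -356.47   96.  ]
```

```bash
python3 -m jog '60 .0003 -.0003 .05 0 0 0;60 0 0 .05 0 0 0;90 0 0 .015 0 0 0;90 0 0 .009 0 0 0;90 0 0 0 0 0 0;150 0 0 0 0 0 0;180 0 0 0 0 0 0'
python3 -m jog '255 0 0 0 0 0 0;255 0 0 0 0 0 0;255 0 0 0 0 0 0;255 0 0 0 0 0 0' 60
```

```text
time_s: 18.42
eef_pos: [517.2, -359.1, 88.1]
ee_rot: [0.0, 0.75, -0.661, 0.001]
force: [-0.3, 0.1, -0.0]
grip_width: 0.294
time_s: 18.92
eef_pos: [517.2, -359.0, 88.1]
ee_rot: [0.0, 0.75, -0.661, 0.001]
force: [-1.4, 0.9, 6.9]
grip_width: 0.209
```

```bash
python3 -m jog '255 0 0 -.01 0 0 0;255 0 0 -.03 0 0 0;255 0 0 -.03 0 0 0;255 0 0 -.04 0 0 0;255 0 0 -.02 0 0 0;255 0 0 0 0 0 0;255 0 0 0 0 0 0'
python3 - <<'E'
from m import *
c=cap("wrist","p3");P=[]
for i in range(4): P.append(np.r_[T()[:3,3],ctrl.sense()["force"]]);ctrl.capture("top")
print(np.mean(P,0))
im=c["pixels"][170:470,200:440];cv2.imwrite("pics/p3c.png",cv2.resize(im,None,fx=2,fy=2)[:,:,::-1])
g=c["pixels"].astype(int)
E
```

```text
time_s: 19.8
eef_pos: [516.6, -358.5, 215.8]
ee_rot: [-0.0, 0.75, -0.661, -0.001]
force: [-0.1, -0.1, -1.0]
grip_width: 0.213
[ 516.64 -358.57  215.86    0.15    0.16   -1.68]
```

```bash
python3 -m jog '255 0 0 0 0 0 -.1697;255 0 0 0 0 0 -.1697;255 0 0 0 0 0 -.1697;255 0 0 0 0 0 -.1697;255 0 0 0 0 0 -.1697;255 0 0 0 0 0 -.1697;255 0 0 0 0 0 -.1697;255 0 0 0 0 0 -.1697'
python3 -m jog '255 .005 -.055 0 0 0 0;255 .005 -.055 0 0 0 0;255 .005 -.055 0 0 0 0;255 .005 -.055 0 0 0 0;255 .005 -.055 0 0 0 0;255 .005 -.055 0 0 0 0;255 .005 -.055 0 0 0 0;255 .005 -.055 0 0 0 0;255 .005 -.055 0 0 0 0;255 .005 -.055 0 0 0 0;255 .005 -.055 0 0 0 0;255 0 0 0 0 0 0'
python3 -m jog '255 0 0 0 0 0 0;255 0 0 0 0 0 0'
python3 - <<'E'
from m import *
c=cap("wrist","p4");P=[]
for i in range(5): P.append(np.r_[T()[:3,3],np.degrees(np.arctan2(T()[1,0],T()[0,0])),ctrl.sense()["force"]]);ctrl.capture("top")
print(np.mean(P,0)); print(totool([624.9,239.4,57]))
E
```

```text
time_s: 21.05
eef_pos: [516.9, -358.8, 216.7]
ee_rot: [-0.0, 0.999, -0.041, -0.0]
force: [0.0, -0.5, -1.7]
grip_width: 0.212
time_s: 22.55
eef_pos: [624.3, 242.6, 216.0]
ee_rot: [-0.0, 0.999, -0.042, -0.0]
force: [0.8, -0.7, -1.0]
grip_width: 0.211
time_s: 22.8
eef_pos: [625.0, 237.8, 217.2]
ee_rot: [0.0, 0.999, -0.045, -0.0]
force: [0.1, -0.3, -1.1]
grip_width: 0.213
[625.   238.13 217.31  -5.11   0.03  -0.07  -0.58]
[ -0.12  -0.81 160.23]
```

```bash
python3 -m jog '255 0 -.001 .03 0 0 0;255 0 0 .03 0 0 0;255 0 0 .015 0 0 0;255 0 0 0 0 0 0;255 0 0 0 0 0 0'
python3 -c "
from m import *
P=[]
cap('wrist','p5')
for i in range(4): P.append(np.r_[T()[:3,3],ctrl.sense()['force']]);ctrl.capture('top')
print(np.mean(P,0))"
python3 -m jog '255 0 0 .002 0 0 0;255 0 0 .001 0 0 0;255 0 0 0 0 0 0';python3 -m jog '255 0 0 .002 0 0 0;255 0 0 0 0 0 0'
```

```text
time_s: 23.72
eef_pos: [625.6, 240.1, 143.6]
ee_rot: [-0.0, 0.999, -0.044, 0.001]
force: [-1.4, 0.1, -0.5]
grip_width: 0.214
[625.38 240.09 143.3    0.32  -0.52  -1.39]
time_s: 24.35
eef_pos: [624.9, 240.0, 138.9]
ee_rot: [0.0, 0.999, -0.044, -0.0]
force: [-0.5, 0.2, -1.1]
grip_width: 0.211
time_s: 24.6
eef_pos: [624.9, 240.0, 136.9]
ee_rot: [0.0, 0.999, -0.044, -0.0]
force: [0.0, 0.3, -1.5]
grip_width: 0.211
```

```bash
python3 -m jog '255 0 .0005 .001 0 0 0;255 0 0 .001 0 0 0;255 0 0 0 0 0 0';python3 -m jog '255 0 0 .001 0 0 0;255 0 0 .001 0 0 0;255 0 0 0 0 0 0'
```

```text
time_s: 24.98
eef_pos: [624.9, 239.5, 135.0]
ee_rot: [0.0, 0.999, -0.044, -0.0]
force: [0.4, 0.3, -1.7]
grip_width: 0.208
time_s: 25.35
eef_pos: [624.9, 239.6, 133.0]
ee_rot: [-0.0, 0.999, -0.044, -0.0]
force: [-0.3, 0.3, -0.9]
grip_width: 0.209
```

```bash
for i in 1; do python3 -m jog '255 0 0 .002 0 0 0;255 0 0 .002 0 0 0;255 0 0 0 0 0 0';python3 -m jog '255 0 0 .002 0 0 0;255 0 0 .002 0 0 0;255 0 0 0 0 0 0';python3 -m jog '255 0 0 .002 0 0 0;255 0 0 .002 0 0 0;255 0 0 0 0 0 0'; done | grep -E 'pos|force'
```

```text
eef_pos: [624.8, 239.5, 128.8]
force: [0.6, 0.4, -1.6]
eef_pos: [624.8, 239.5, 124.8]
force: [0.4, 1.7, -1.4]
eef_pos: [624.8, 239.5, 120.9]
force: [0.9, 1.0, -1.5]
```

```bash
for i in 1; do python3 -m jog '255 0 -.0003 .002 0 0 0;255 0 0 .002 0 0 0;255 0 0 0 0 0 0';python3 -m jog '255 0 0 .0015 0 0 0;255 0 0 .0015 0 0 0;255 0 0 0 0 0 0';python3 -m jog '255 0 0 .0015 0 0 0;255 0 0 .0015 0 0 0;255 0 0 0 0 0 0'; done | grep -E 'pos|force'
```

```text
eef_pos: [624.8, 239.7, 116.8]
force: [0.9, 0.1, -2.2]
eef_pos: [624.9, 239.8, 113.9]
force: [0.6, 0.1, -0.9]
eef_pos: [624.9, 239.8, 110.9]
force: [-0.2, 0.7, -1.3]
```

Tip at about z=31, inside the eye, with no load. Continuing.

```bash
for i in 1; do python3 -m jog '255 0 0 .002 0 0 0;255 0 0 .002 0 0 0;255 0 0 0 0 0 0';python3 -m jog '255 0 0 .0015 0 0 0;255 0 0 .0015 0 0 0;255 0 0 0 0 0 0';python3 -m jog '255 0 0 .0015 0 0 0;255 0 0 .0015 0 0 0;255 0 0 0 0 0 0';python3 -m jog '255 0 0 .0015 0 0 0;255 0 0 .0015 0 0 0;255 0 0 0 0 0 0'; done | grep -E 'pos|force'
```

```text
eef_pos: [624.8, 239.8, 106.8]
force: [0.6, 0.0, -1.6]
eef_pos: [624.9, 239.8, 103.9]
force: [0.3, -0.6, -1.3]
eef_pos: [624.9, 239.8, 100.9]
force: [0.3, -0.5, -1.8]
eef_pos: [624.9, 239.8, 97.9]
force: [1.0, -0.1, -0.9]
```

```bash
for i in 1; do python3 -m jog '255 0 0 .002 0 0 0;255 0 0 .002 0 0 0;255 0 0 0 0 0 0';python3 -m jog '255 0 0 .002 0 0 0;255 0 0 .002 0 0 0;255 0 0 0 0 0 0';python3 -m jog '255 0 0 .001 0 0 0;255 0 0 .001 0 0 0;255 0 0 0 0 0 0';python3 -m jog '255 0 0 .001 0 0 0;255 0 0 0 0 0 0'; done | grep -E 'pos|force'
```

```text
eef_pos: [624.8, 239.8, 93.8]
force: [-0.4, 0.5, -1.6]
eef_pos: [624.8, 239.8, 89.8]
force: [-0.1, 0.2, -0.3]
eef_pos: [624.9, 239.8, 88.0]
force: [-0.1, -0.1, -1.0]
eef_pos: [624.9, 239.8, 87.0]
force: [0.1, -0.4, -0.7]
```

```bash
for i in 1; do python3 -m jog '255 0 0 .001 0 0 0;255 0 0 0 0 0 0';python3 -m jog '255 0 0 .001 0 0 0;255 0 0 0 0 0 0';python3 -m jog '255 0 0 .001 0 0 0;255 0 0 0 0 0 0';python3 -m jog '255 0 0 .0007 0 0 0;255 0 0 0 0 0 0'; done | grep -E 'pos|force'
```

```text
eef_pos: [624.9, 239.8, 86.0]
force: [-1.2, 0.6, -0.9]
eef_pos: [624.9, 239.8, 85.0]
force: [0.4, -0.5, -0.7]
eef_pos: [624.9, 239.8, 84.0]
force: [0.2, -0.9, -0.8]
eef_pos: [624.9, 239.8, 83.3]
force: [0.3, -0.3, -0.5]
```

```bash
for i in 1; do python3 -m jog '255 0 0 .0007 0 0 0;255 0 0 0 0 0 0';python3 -m jog '255 0 0 .0007 0 0 0;255 0 0 0 0 0 0'; done | grep -E 'pos|force'
```

```text
eef_pos: [625.0, 239.8, 83.1]
force: [-0.7, -0.1, 2.6]
eef_pos: [625.0, 239.8, 83.0]
force: [-3.7, -0.4, 7.9]
```

Seated: contact at TCP z=83.1, and the predicted value was 83.1. Releasing, rising, and taking the last look.

```bash
python3 -m jog '255 0 0 -.0012 0 0 0;200 0 0 0 0 0 0;120 0 0 0 0 0 0;100 0 0 0 0 0 0;100 0 0 -.02 0 0 0;100 0 0 -.05 0 0 0;100 0 .05 -.03 0 0 0;100 0 .03 0 0 0 0;100 0 0 0 0 0 0;100 0 0 0 0 0 0'
python3 - <<'E'
from m import *
c=cap("wrist","f1");s=cap("scene","f2");t=cap("top","f3")
u,v=map(int,proj(c,[624.9,239.2,57]));A=c["pixels"][max(v-110,0):v+190,u-130:u+130]
a,b=map(int,proj(s,[624.9,239.2,57]));B=s["pixels"][b-60:b+60,a-90:a+50]
A=cv2.resize(A,(400,int(400*A.shape[0]/A.shape[1])));B=cv2.resize(B,(400,343),interpolation=cv2.INTER_CUBIC)
H=max(len(A),len(B));W=np.zeros((H,800,3),np.uint8);W[:len(A),:400]=A;W[:len(B),400:]=B
cv2.imwrite("pics/fin.png",W[:,:,::-1])
g=lambda p:(p.sum(2)<300)
q,st=blob(c,u-45,v-45,u+45,v+45,g);print((u,v),q,st)
E
```

```text
time_s: 33.22
eef_pos: [617.8, 160.7, 182.9]
ee_rot: [-0.0, 0.999, -0.044, -0.0]
force: [-0.2, -0.7, 0.7]
grip_width: 0.605
(316, 126) [311.89 127.93] [ 30  30  23  33 552]
```

View pics/fin.png

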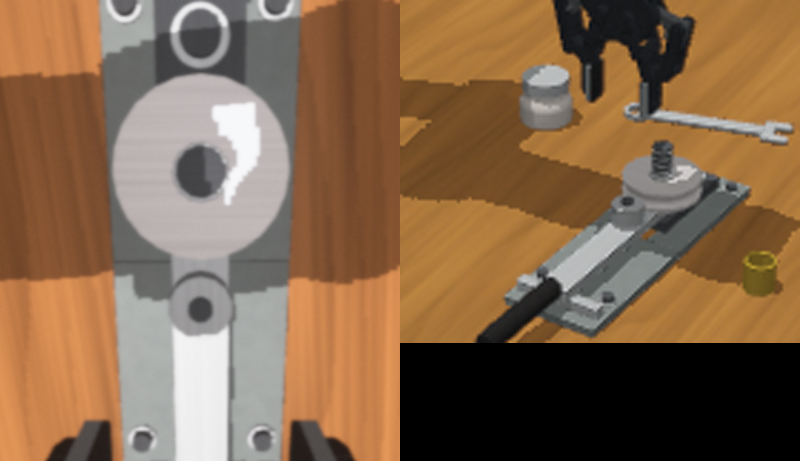

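The pin stands centred in the former at (200,170), with its collar down. The arm lies straight along the bed on its rest, and the gripper is clear. Handing in.

```bash
python3 -c "
from rig import ctrl
print(ctrl.finish_job())"
```

```text
the job is handed in; nothing more can be done
None
```

The bender's arm is back in place and the pivot pin is home; I handed the job in at about 33 s of the 58 s allowed.

- **Arm:** I slid the eye under the former until the nose touched the web at about 7 N. Then I backed off about 1 mm and lowered it onto foot and rail by feel. Looking down the former hole afterwards, I could see straight through to the wood, so the eye was lined up.
- **Pin:** The dark pivot pin went down through former, eye and foot with no resistance. Its collar touched the former at tool height 83.1 mm, which is what I had predicted for home, with at most 8 N of contact. I then let go and lifted clear.
- **Last look:** The collar was down on the former, the arm lay straight on its rest, and the gripper was clear. I never moved the stop pin, the pink look-alikes or the other items. My final crops did not take in the block, so I did not look at the stop pin or the pinks again.

**Small disagreements:** The sideways position of the arm differed by up to about 0.6 mm between the camera and the world measurements. Wrist-camera heights were off by several mm at first, so I set the final heights by touch. I read the flush fit of the collar from the contact height and the last view, not from a separate height measurement.

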